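Set up the watch inspection tray and lower the two bench lamps one hole

ROBOT

A 6-joint arm with a two-finger parallel gripper is mounted at the origin on the work surface. World frame = base frame: x ahead of the robot, y to its left, z up, the work surface at z = 0. Lengths are in mm, angles in rad, forces in N, time in s.
With the tool pointing down it reaches from about 275 to 1000 mm from the base axis. Payload 8.4 kg.
Tool frame: the origin (TCP) lies on the centre line of the jaws, within the pads' length; the fingertips stand 17 mm ahead of it and the grasp point (between the pads) lies 2 mm behind it (r.tcp_to_tips is the z of the fingertips in the tool frame, in mm); z points along the fingers, y is the direction in which the jaws open and shut (so a half turn about z gives the same grasp; the last joint's range is limited). The gripper opens to 85 mm and grips with 20 to 120 N. Pads are 22 mm wide; open, the fingers measure 114 mm over their backs; the gripper's body (76 mm by 85 mm) begins 54 mm behind the grasp point. The pads swing forward as they close: fully open they stand 13 mm farther back than shut.
Start: joints at [1.18, 0.353, 1.633, -0, 1.155, -0.002], TCP at [236.923, 578.356, 248.281] pointing down, gripper open.
Joint ranges: [-2.63, 2.63], [-0.92, 2.1], [0.06, 2.66], [-1.3, 4.44], [0, 2.69], [-3.02, 3.02]. Speed limits (rad/s): [2.22, 2.22, 2.79, 3.14, 3.14, 3.14].

INTERFACE

Orientations are given as [roll, pitch, yaw] about the fixed x, y, z axes, in that order (R = Rz(yaw) Ry(pitch) Rx(roll)).
In Python, from rig import r, cams, job gives the robot as it stands.
- The arm moves only by the tool drive_tool, never from a script. Its argument "deltas" is a list of rows, each a list of 4 numbers: the shift along the tool's x, y, z in cm, then the turn about the tool's z in rad. In form: [[x, y, z, roll], ...]. A call has 1 to 12 rows; each row shifts and turns the commanded pose from where the row before left it, along the tool's axes as they then stand; what a row does not reach is not made up. A row lasts 1/12 s, in which the tool goes at most 41.7 mm and 7.16 degrees, less where a joint would pass 70% of its speed; a pose out of reach is approached as far as the arm can. A call with a gripper value outside its range is refused whole. "jaw" is the closure, from 0 (fully open) to 1 (shut), set as the call begins (left out, the last holds). The fingers move at their own pace and stop on an object; "force" is the grip in N (left out, the last holds). Time passes only in rows, so rows that do not move let the fingers close. It gives the time, the measured TCP pose, the force and the opening at its end, in the units of the state.
- r.sense(): the state, without advancing time (a new reading comes with each control period).
- cams.grab_frame(name): name is "scene" or "top" or "wrist"; returns (picture, depth): 400x640x3 uint8, red, green, blue; 400x640 float32, mm along the optical axis (not along the pixel's ray), 0 where there is no reading.
- cams.camera_params(name): a dict with "fx", "fy", "cx", "cy" (pixels), "k1" (the pictures are not rectified: a ray, as slopes to the right and down, at radius r is drawn at 1 + k1 r^2 times it, then the intrinsics apply), "R" (3x3) and "t" (3): a world point X has camera coordinates R X + t. Camera axes: x right, y down, z forward; pixel columns grow to the right and rows downward; lengths in mm; the calibration is good to about 2 mm. A picture is of the moment at which its call begins: read the wrist's pose just before it. camera_params takes no time and is no camera call; for the wrist camera it gives the pose at the moment of the call.
- job.sign_off(): hands the job in, once; it reports no verdict.
The state is a dict: "clock": time; "qpos": joint angles; "qvel": joint speeds; "joint_efforts": joint torques, N m; "eef_pos": TCP position; "tcp_rot": TCP orientation; "contact_force": force on the tool from outside, world axes, zero at the start; "wrist_torque": the same for the moment, N m; "opening": opening from 0.0 (shut) to 1.0 (fully open).
Only numpy, scipy, OpenCV 4.12 (cv2) and the standard library are available. Lean on these libraries where they do the work, as an engineer would, in place of code of your own. Each camera call takes 0.05 s, during which the arm holds its last target. There are 200 camera calls.

TASK

Clear the caseback wrench out of the white tray onto the cork mat, and move every green movement holder from the bin into the tray, each standing upright and flat on its floor. Then lower both bench lamps: press the red button on each lamp's column and collapse its tube to the next hole down, just one, letting the button spring back out so that it is locked there. Leave the aluminium die in the bin, and do not knock the cup over.

Things in the scene. Friction and masses are not known exactly. Their poses are not given: they have to be found in the camera images.
- holder0: Green plastic movement holder, may be absent: base plate 60 x 44 x 14 mm (long along its x) with an upright green jaw block 46 x 22 x 36 mm on top (46 along x, 22 along y, from 14 to 50 mm high) and a small brass disc on that, 55 mm high in all, about 120 g. Origin: centre of its underside, z up. Best gripped across the 22 mm jaw block, above the base plate.
- holder1: Green plastic movement holder, may be absent: base plate 60 x 44 x 14 mm (long along its x) with an upright green jaw block 46 x 22 x 36 mm on top (46 along x, 22 along y, from 14 to 50 mm high) and a small brass disc on that, 55 mm high in all, about 120 g. Origin: centre of its underside, z up. Best gripped across the 22 mm jaw block, above the base plate.
- holder2: Green plastic movement holder, may be absent: base plate 60 x 44 x 14 mm (long along its x) with an upright green jaw block 46 x 22 x 36 mm on top (46 along x, 22 along y, from 14 to 50 mm high) and a small brass disc on that, 55 mm high in all, about 120 g. Origin: centre of its underside, z up. Best gripped across the 22 mm jaw block, above the base plate.
- holder3: Green plastic movement holder, may be absent: base plate 60 x 44 x 14 mm (long along its x) with an upright green jaw block 46 x 22 x 36 mm on top (46 along x, 22 along y, from 14 to 50 mm high) and a small brass disc on that, 55 mm high in all, about 120 g. Origin: centre of its underside, z up. Best gripped across the 22 mm jaw block, above the base plate.
- holder4: Green plastic movement holder, may be absent: base plate 60 x 44 x 14 mm (long along its x) with an upright green jaw block 46 x 22 x 36 mm on top (46 along x, 22 along y, from 14 to 50 mm high) and a small brass disc on that, 55 mm high in all, about 120 g. Origin: centre of its underside, z up. Best gripped across the 22 mm jaw block, above the base plate.
- wrench: Aluminium caseback wrench, a bar 140 mm long (its x), 16 wide and 8 thick, with a handle block 50 x 20 x 34 mm (x, y, height) standing on its middle and a steel jaw 14 x 30 x 16 mm at each end; about 160 g. Origin: centre of its underside, z up. It starts lying in the tray.
- tray: White inspection tray, fixed, 164 mm (its x) by 252 mm (its y) outside, walls 4 mm thick and 10 mm high, floor 4 mm thick (so the inner floor, 156 x 244 mm, is 4 mm above the origin). Origin: centre of its underside. Holders fit as 2 along x by 3 along y.
- bin: Grey parts bin, fixed, 230 mm (its x) by 170 mm (its y) outside, walls and dividers 4 mm thick and 18 mm high, floor 4 mm thick; 3 compartments along x by 2 along y, one part at most in each. Origin: centre of its underside.
- mat: Cork tool mat, fixed, 200 mm (its x) by 140 mm (its y), 4 mm thick. Origin: centre of its underside.
- die: Aluminium casing die, a plain cylinder 42 mm in diameter and 40 mm high in one compartment of the bin. Not wanted: stays in the bin. Origin: centre of its underside.
- cup: White ceramic cup, 76 mm across the rim, 85 mm high, a bystander. Origin: centre of its underside.
- stand_left: Fixed stand of the left lamp: dark steel base plate (x -30 to +100, y -45 to +45, 12 mm thick), square steel post 18 mm wide, 150 mm high, with holes 40 mm apart. Origin: post axis at table level. On the lamp's tube a white lamp bar (30 x 110 x 20 mm, long along y) sits on the -x side, its top 65 mm below point grip_left, its front edge 48 mm before the axis.
- stand_right: Fixed stand of the right lamp: dark steel base plate (x -30 to +100, y -45 to +45, 12 mm thick), square steel post 18 mm wide, 150 mm high, with holes 40 mm apart. Origin: post axis at table level. On the lamp's tube a white lamp bar (30 x 110 x 20 mm, long along y) sits on the -x side, its top 65 mm below point grip_right, its front edge 48 mm before the axis.
- tube_left (a joint): How far the left lamp's square tube has been slid down over the post, m: 0 raised (at the start, pin in a hole), 0.040 at the next hole, 0.080 at the one after. Friction holds it (about 4 N moves it down, 14 N up), and the pin locks it (2 mm play each way) unless the button is pressed. Let go between holes, it can be pushed on and the pin snaps in at the next hole.
- tube_right (a joint): How far the right lamp's square tube has been slid down over the post, m: 0 raised (at the start, pin in a hole), 0.040 at the next hole, 0.080 at the one after. Friction holds it (about 4 N moves it down, 14 N up), and the pin locks it (2 mm play each way) unless the button is pressed. Let go between holes, it can be pushed on and the pin snaps in at the next hole.
- button_left (a joint): How far the left lamp's red spring button is pressed in, m: 0 fully out (pin in a hole), 0.007 fully in; the pin is free from 0.0045 on. About 5 N starts it, 11 N holds it fully in. It moves along the stand's -y, and stays 4 to 5 mm in while the pin is between holes.
- button_right (a joint): How far the right lamp's red spring button is pressed in, m: 0 fully out (pin in a hole), 0.007 fully in; the pin is free from 0.0045 on. About 5 N starts it, 11 N holds it fully in. It moves along the stand's -y, and stays 4 to 5 mm in while the pin is between holes.
- grip_left (a point): Axis of the left lamp's 32 mm square aluminium tube at button height, 20 mm below its flat top; moves with the tube; axes as the stand; 270 mm above the table at the start. The button (18 wide, 24 high) on the +y side stands 25 mm out from here (9 mm proud), 18 mm when in; the opposite face is flat, 16 mm from here. Press it by pinching button and tube together along y.
- grip_right (a point): Axis of the right lamp's 32 mm square aluminium tube at button height, 20 mm below its flat top; moves with the tube; axes as the stand; 270 mm above the table at the start. The button (18 wide, 24 high) on the +y side stands 25 mm out from here (9 mm proud), 18 mm when in; the opposite face is flat, 16 mm from here. Press it by pinching button and tube together along y.

How it is judged:
By the outcome, as a careful person would: the job done as asked, in the order asked, and still so for the second after the job is handed in, with the robot touching nothing.
Of holder0, holder1, holder2, holder3, holder4 only 3 to 5 are there at a start; the rules pass over those that are not, and their reading is None.
At some moment in a run one of holder0, holder1, holder2, holder3, holder4, wrench may be knocked a few centimetres aside while the robot is not near it.
It also fails if it takes over 208 s, if anything falls off the work surface, if the arm or the gripper's body presses on something with over 40 N, if the wrist force passes 120 N, or if a joint passes its speed limit or range.

## Working session

There is one attempt and no reset: what is moved stays moved. The work goes in short steps, Python scripts to look and compute and a tool call to move; the robot and the scene stay as the last step left them, time stands still between calls to the robot, and variables do not carry over. Pictures are saved under pics/ and viewed, about 12 in all and at most 16, crops included, and the job is handed in when it is done.

Besides the shell and the picture viewer there is one more tool, called after "Request:" as name([rows], argument=value, ...), one row to a line, values as JSON. drive_tool: Moves the arm, as the interface text tells. Its arguments: {"type":"object","properties":{"deltas":{"type":"array"},"jaw":{"type":"number"},"force":{"type":"number"}},"required":["deltas"]}

```bash
ls; mkdir -p pics; python3 - <<'E'
from rig import r,cams,job
import cv2,numpy as np
for n in ("scene","top"):
    p,d=cams.grab_frame(n); cv2.imwrite(f"pics/{n}0.png",p[:,:,::-1]); np.save(f"pics/{n}0.npy",d)
    print(n,cams.camera_params(n))
print(cams.camera_params("wrist"))
print(r.sense())
E
```

```text
pics
scene {'fx': 402.62998446570583, 'fy': 402.62998446570583, 'cx': 321.9825946115993, 'cy': 192.75175413215152, 'k1': -0.0012119105682685, 'R': array([[-0.59344862,  0.80487101,  0.00117976],
       [ 0.53160716,  0.39306505, -0.75026241],
       [-0.60432819, -0.44461503, -0.66113911]]), 't': array([ 351.68880832, -170.41814711, 1460.49364788])}
top {'fx': 401.3131174309616, 'fy': 401.3131174309616, 'cx': 316.66048976332263, 'cy': 195.45382673244833, 'k1': -0.018634058438404474, 'R': array([[-0.16677514, -0.98599441, -0.00104137],
       [-0.96253133,  0.16303536, -0.2166862 ],
       [ 0.21382116, -0.03513552, -0.97624075]]), 't': array([  71.56236488,  585.02255335, 1070.89874804])}
{'fx': 325.96864664827365, 'fy': 325.96864664827365, 'cx': 317.18481463719803, 'cy': 203.5168216448964, 'k1': 0.009225971634938332, 'R': array([[ 0.37898578,  0.92540157, -0.00130633],
       [ 0.88563124, -0.36228826,  0.29052456],
       [ 0.26837862, -0.1112616 , -0.95686664]]), 't': array([-623.84264731,  -38.1328391 ,  378.92700361])}
{'clock': 0.1, 'qpos': array([ 1.17960236e+00,  3.53590279e-01,  1.63405736e+00,  2.57922775e-05,
        1.15522028e+00, -2.40828821e-03]), 'qvel': array([ 4.46458289e-06, -1.45650779e-03, -2.17805571e-03,  1.01215764e-03,
        1.77352671e-03, -1.82850129e-04]), 'joint_efforts': array([ 1.07047916e-03, -6.06354976e+01, -3.42817104e+01,  2.29544585e-04,
        3.84654137e-03,  3.44567707e-05]), 'eef_pos': array([236.75621783, 577.97636756, 247.63066529]), 'tcp_rot': array([-3.14031745e+00, -2.66547673e-05,  2.75279653e+00]), 'contact_force': array([ 0.05097155, -0.64375336, -0.26556987]), 'wrist_torque': array([ 0.00044729, -0.02269343,  0.06027054]), 'opening': 1.0019915036760827}
```

View pics/scene0.png

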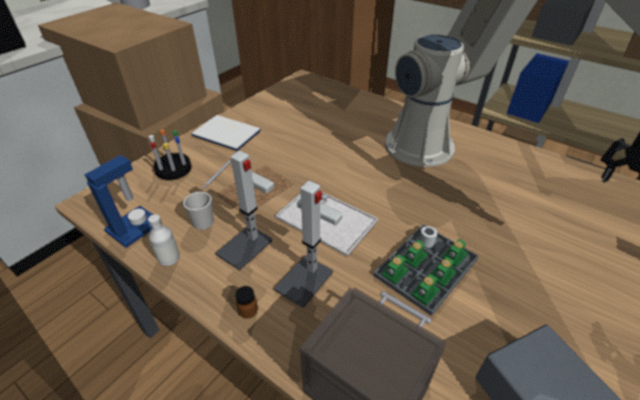

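View pics/top0.png

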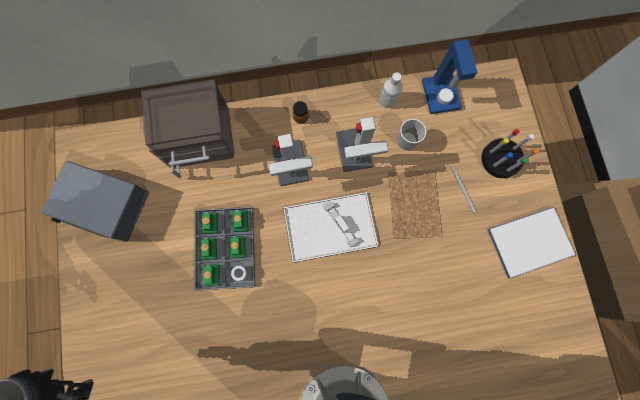

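The scene view shows two lamps behind the tray at about (245,200) and (311,220). The top view shows the bin at (225,248) with 5 green holders and the die at (238,272), the tray at (332,228) with the wrench in it, the cork mat at (415,207), lamps at (288,158) and (360,145), and the cup at (412,135).

```bash
cat > h.py <<'E'
import numpy as np,cv2
from rig import r,cams,job
def rays(c,uv):
    K=np.array([[c['fx'],0,c['cx']],[0,c['fy'],c['cy']],[0,0,1]])
    n=cv2.undistortPoints(np.asarray(uv,float).reshape(-1,1,2),K,np.array([c['k1'],0,0,0,0.]))[:,0]
    return np.c_[n,np.ones(len(n))]
def cloud(c,d):
    v,u=np.mgrid[:400,:640]
    X=(rays(c,np.c_[u.ravel(),v.ravel()])*d.reshape(-1,1)-c['t'])@c['R']
    X[d.ravel()==0]=np.nan
    return X.reshape(400,640,3)
def plane(c,uv,z):
    o=-c['R'].T@c['t']; D=rays(c,uv)@c['R']
    return o+D*((z-o[2])/D[:,2])[:,None]
def hsv(p): return cv2.cvtColor(p,cv2.COLOR_RGB2HSV)
def rect(P):
    return cv2.minAreaRect(np.float32(P[:,:2]))
def green(p):
    h=hsv(p); return ((h[...,0]>45)&(h[...,0]<85)&(h[...,1]>100)&(h[...,2]>40)).astype(np.uint8)
def shot(n):
    c=cams.camera_params(n); p,d=cams.grab_frame(n); return c,p,d,cloud(c,d)
E
cat > m.py <<'E'
from h import *
c=cams.camera_params('top'); p=cv2.imread('pics/top0.png')[:,:,::-1].copy(); d=np.load('pics/top0.npy'); X=cloud(c,d)
b=p[300:320,520:540]; print('table z',np.nanmedian(X[300:330,150:300,2]),np.nanmedian(X[300:330,450:520,2]))
H=hsv(p)
m=green(p); n,l,s,ce=cv2.connectedComponentsWithStats(m)
for i in range(1,n):
    if s[i,4]<30: continue
    q=X[l==i]; q=q[~np.isnan(q).any(1)]; t=q[q[:,2]>45]
    print('green',s[i],len(t),'top z',np.median(t[:,2]) if len(t) else 0,'mean',t.mean(0).round(1) if len(t) else 0, rect(t) if len(t)>4 else 0)
def rep(nm,mask):
    q=X[mask]; q=q[~np.isnan(q).any(1)]; print(nm,len(q),'z',np.median(q[:,2]).round(1),'mean',q.mean(0).round(1),rect(q))
V,U=np.mgrid[:400,:640]
box=lambda a,b,c_,d_:(U>=a)&(U<b)&(V>=c_)&(V<d_)
Z=X[...,2]
big=lambda mk:(lambda L:L[1]==1+np.argmax(L[2][1:,4]))(cv2.connectedComponentsWithStats(mk.astype(np.uint8)))
rep('tray',big(box(275,390,188,270)&(H[...,1]<45)&(H[...,2]>110)&(Z<22)))
rep('wrench',box(310,370,195,255)&(Z>15)&(Z<60)); rep('wr handle',box(310,370,195,255)&(Z>32)&(Z<60))
rep('mat',big(box(380,450,165,245)&(H[...,0]<20)&(H[...,1]>70)&(Z<12)&(Z>1.5)))
rep('bin',big(box(185,265,200,295)&(Z>8)))
rep('binall',big(box(185,265,200,295)&(Z>12)&(Z<24)&(m==0)))
rep('die',box(225,255,260,285)&(Z>35))
rep('cup',box(395,430,115,155)&(Z>75))
for nm,bx in(('lampL?',box(335,395,110,175)),('lampR?',box(262,320,130,180))):
    rep(nm+' tubetop',bx&(Z>280)); rep(nm+' bar',bx&(Z>190)&(Z<215)); rep(nm+' red',bx&(H[...,1]>150)&((H[...,0]<8)|(H[...,0]>172))&(Z>200))
    rep(nm+' base',big(bx&(Z>8)&(Z<18)))
E
python3 m.py; python3 -c "
import cv2;a=cv2.imread('pics/top0.png')[105:300,180:450];cv2.imwrite('pics/c1.png',cv2.resize(a,None,fx=2.9,fy=2.9,interpolation=2))"
```

```text
table z -0.8958729671713541 -0.35667750271417936
green [521 157   7   7  30] 29 top z 129.3901278556037 mean [ 578.1 -599.3  128. ] ((578.3894653320312, -599.4254760742188), (10.872686386108398, 14.378937721252441), 17.02322006225586)
green [232 210  16  21 257] 83 top z 52.9357239046241 mean [561.7 204.3  52.8] ((562.5469360351562, 205.36595153808594), (21.63081169128418, 44.88589096069336), 85.191650390625)
green [202 213  16  20 268] 90 top z 53.128216379599294 mean [569.9 293.1  52.5] ((571.3137817382812, 293.5615234375), (22.266794204711914, 45.418094635009766), 81.64949798583984)
green [230 236  16  22 260] 80 top z 52.9474418959329 mean [488.1 221.5  53. ] ((489.80694580078125, 221.53030395507812), (20.205265045166016, 44.69209289550781), 82.28533935546875)
green [201 238  16  21 267] 83 top z 52.62601932065649 mean [497.  304.2  52.5] ((498.435546875, 304.1833801269531), (21.95757293701172, 44.891387939453125), 81.63552856445312)
green [203 265  16  21 259] 90 top z 52.62630196854242 mean [419.4 305.6  52.8] ((421.15826416015625, 306.29656982421875), (22.72905158996582, 43.44
[... 1680 characters left out ...]
0.5 -153.8   11.7] ((726.0703125, -163.97653198242188), (130.3302459716797, 89.2837905883789), 1.9428253173828125)
lampR? tubetop 208 z 288.7 mean [679.5  34.1 288. ] ((681.22216796875, 36.57615661621094), (32.92578125, 40.80979537963867), 3.685638427734375)
lampR? bar 576 z 203.8 mean [647.2  30.7 203.2] ((650.6300659179688, 30.615995407104492), (36.54041290283203, 109.49352264404297), 2.675365924835205)
lampR? red 31 z 280.4 mean [678.1  52.4 278.5] ((679.9246826171875, 52.65918731689453), (18.4406795501709, 7.23730993270874), 0.9797684550285339)
lampR? base 211 z 11.9 mean [671.3  26.1  12. ] ((669.212890625, 31.42725944519043), (32.315223693847656, 89.25366973876953), 1.5392086505889893)
```

View pics/c1.png

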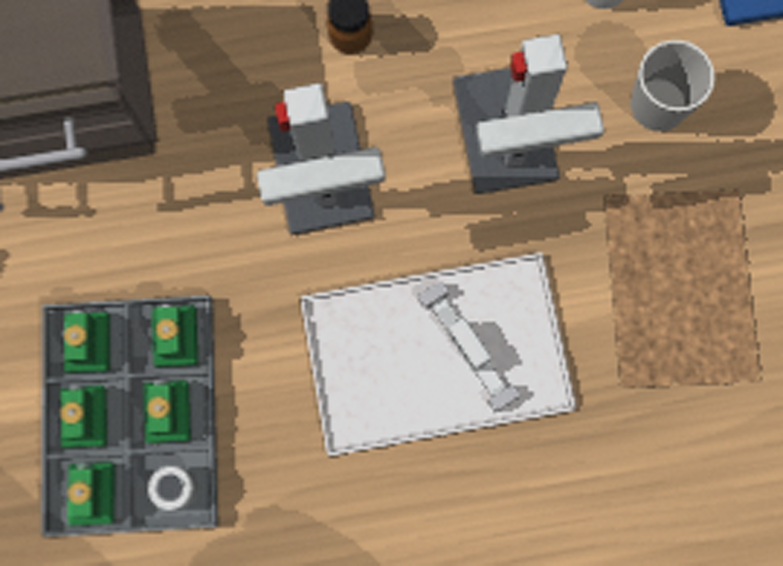

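The crop confirms five holders with their long axes along about world x, the wrench lying diagonally in the tray at crop (468,345), and red buttons on the +y side of both tubes at (283,115) and (518,65). I'll write a move-planning helper and get the mat and lamp poses.

```bash
cat >> h.py <<'E'
def go(x,y,z,yawdeg,s=None):
    """print turn, then tool-axis shift in cm after that turn"""
    s=s or r.sense(); p=s['eef_pos']; a=s['tcp_rot'][2]; b=np.radians(yawdeg)
    turn=-((b-a+np.pi)%(2*np.pi)-np.pi)
    dX,dY,dZ=x-p[0],y-p[1],z-p[2]
    t=np.array([dX*np.cos(b)+dY*np.sin(b),dX*np.sin(b)-dY*np.cos(b),-dZ])/10
    n=np.linalg.norm(t)/4.0; print(f'turn {turn:.3f} shift cm',t.round(2),'rows>=',int(np.ceil(n)),'per row',(t/max(np.ceil(n),1)).round(2))
def st():
    s=r.sense(); print(round(s['clock'],1),s['eef_pos'].round(1),np.degrees(s['tcp_rot']).round(1),'F',s['contact_force'].round(1),'op',round(s['opening'],3))
E
cat >> m.py <<'E'
print('---')
rep('mat2',big(box(385,450,165,245)&(H[...,0]<20)&(H[...,1]>90)&(Z<7)&(Z>2.2)&(U<440)))
for nm,bx in(('lampS',box(335,395,110,175)),('lampN',box(262,320,130,180))):
    rep(nm+' tubetop',bx&(Z>286)); rep(nm+' bar',bx&(Z>201)&(Z<207))
from h import go
go(504.5,-84.3,150,203.5)
E
python3 m.py | sed -n '/---/,$p'
```

```text
---
mat2 2080 z 4.2 mean [ 527.6 -309.7    4.2] ((530.5025634765625, -311.44207763671875), (149.7835235595703, 215.43722534179688), 81.40331268310547)
lampS tubetop 167 z 289.4 mean [ 690.6 -165.3  289.3] ((691.1995849609375, -165.80487060546875), (32.03834915161133, 31.86288070678711), 0.6883798837661743)
lampS bar 433 z 204.3 mean [ 658.3 -165.6  204.2] ((669.9265747070312, -165.2667694091797), (53.916961669921875, 109.5560302734375), 1.1500333547592163)
lampN tubetop 170 z 289.0 mean [680.2  32.2 289.2] ((680.9465942382812, 32.37841033935547), (31.87458610534668, 31.039979934692383), 4.373472213745117)
lampN bar 442 z 204.1 mean [648.1  31.  204. ] ((649.5819091796875, 30.595741271972656), (33.916690826416016, 109.46932220458984), 2.938183546066284)
turn -0.799 shift cm [  1.85 -71.41   9.76] rows>= 19 per row [ 0.1  -3.76  0.51]
```

Request:
drive_tool([
  [0, 0, 0, -0.114],
  [0, 0, 0, -0.114],
  [0, 0, 0, -0.114],
  [0, 0, 0, -0.114],
  [0, 0, 0, -0.114],
  [0, 0, 0, -0.114],
  [0, 0, 0, -0.115],
  [0.1, -3.7, 0.5, 0],
  [0.1, -3.7, 0.5, 0],
  [0.1, -3.7, 0.5, 0],
  [0.1, -3.7, 0.5, 0],
  [0.1, -3.7, 0.5, 0],
], jaw=0.1, force=40)

```text
clock: 1.1
eef_pos: [306.2, 404.9, 222.8]
tcp_rot: [-3.141, -0.0, -2.731]
contact_force: [0.5, 0.7, -0.3]
opening: 0.896
```

Request:
drive_tool([
  [0.1, -3.7, 0.5, 0],
  [0.1, -3.7, 0.5, 0],
  [0.1, -3.7, 0.5, 0],
  [0.1, -3.7, 0.5, 0],
  [0.1, -3.7, 0.5, 0],
  [0.1, -3.7, 0.5, 0],
  [0.1, -3.7, 0.5, 0],
  [0.1, -3.7, 0.5, 0],
  [0.1, -3.7, 0.5, 0],
  [0.1, -3.7, 0.5, 0],
  [0, 0, 0, 0],
  [0, 0, 0, 0],
])

```text
clock: 2.1
eef_pos: [444.6, 61.7, 172.9]
tcp_rot: [3.141, -0.001, -2.735]
contact_force: [-0.6, 1.0, 0.3]
opening: 0.902
```

```bash
cat > w.py <<'E'
from h import *
import sys
c,p,d,X=shot('top'); Z=X[...,2]
mk=(abs(X[...,0]-504)<90)&(abs(X[...,1]+54)<135)&(Z>14)&(Z<60)
n,l,s,ce=cv2.connectedComponentsWithStats(mk.astype(np.uint8))
for i in range(1,n):
    if s[i,4]>30: q=X[l==i]; t=q[q[:,2]>32]; print(len(q),rect(q),rect(t) if len(t)>3 else '')
st(); go(504.5,-84.3,120,203.5)
E
python3 w.py
```

```text
52 ((560.8665161132812, -59.676788330078125), (16.53538703918457, 29.314960479736328), 22.04041290283203) 
137 ((504.12567138671875, -84.90351867675781), (49.87969207763672, 20.432682037353516), 24.613723754882812) ((504.11248779296875, -85.15403747558594), (49.96097946166992, 19.65744972229004), 23.001087188720703)
50 ((446.5456848144531, -110.25199890136719), (13.51872444152832, 29.64388656616211), 23.496158599853516) 
2.1 [444.3  62.8 173. ] [ 180.    -0.  -156.6] F [-1.   0.3 -0.8] op 0.9
turn -0.002 shift cm [  0.34 -15.89   5.3 ] rows>= 5 per row [ 0.07 -3.18  1.06]
```

Request:
drive_tool([
  [0.1, -3.2, 1.0, 0],
  [0.1, -3.2, 1.0, 0],
  [0.1, -3.2, 1.0, 0],
  [0, -3.2, 1.0, 0],
  [0, -3.1, 1.0, 0],
  [0, 0, 3.0, 0],
  [0, 0, 3.0, 0],
  [0, 0, 2.0, 0],
  [0, 0, 1.3, 0],
  [0, 0, 0, 0],
  [0, 0, 0, 0],
  [0, 0, 0, 0],
])

```text
clock: 3.15
eef_pos: [505.8, -82.7, 31.1]
tcp_rot: [-3.141, 0.001, -2.73]
contact_force: [-0.4, -0.3, 0.6]
opening: 0.901
```

Request:
drive_tool([
  [0, 0, 0, 0],
  [0, 0, 0, 0],
  [0, 0, 0, 0],
  [0, 0, 0, 0],
  [0, 0, 0, 0],
  [0, 0, 0, 0],
  [0, 0, 0, 0],
  [0, 0, 0, 0],
], jaw=1)

```text
clock: 3.82
eef_pos: [505.5, -83.7, 30.9]
tcp_rot: [-3.141, 0.001, -2.732]
contact_force: [-0.5, 1.0, 7.2]
opening: 0.224
```

Request:
drive_tool([
  [0, 0, -2.0, 0],
  [0, 0, -3.0, 0],
  [0, 0, -3.0, 0],
  [0, -2.0, 0, 0.102],
  [0, -2.0, 0, 0.103],
  [0, -2.0, 0, 0.102],
  [0, -2.0, 0, 0.103],
  [-0.4, -3.0, 0, 0],
  [-0.4, -3.0, 0, 0],
  [-0.4, -3.0, 0, 0],
  [-0.4, -3.0, 0, 0],
  [0, 0, 0, 0],
])

```text
clock: 4.82
eef_pos: [542.3, -285.4, 110.5]
tcp_rot: [-3.139, 0.002, 3.139]
contact_force: [0.7, -0.1, -1.3]
opening: 0.226
```

```bash
python3 -c "
from h import *
st(); go(525,-310,33,180)"
```

```text
4.8 [ 542.3 -285.4  110.5] [-1.799e+02  1.000e-01  1.799e+02] F [ 0.7 -0.1 -1.3] op 0.226
turn -0.002 shift cm [ 1.73 -2.46  7.75] rows>= 3 per row [ 0.58 -0.82  2.58]
```

Request:
drive_tool([
  [0.9, -1.2, 1.0, 0],
  [0.8, -1.2, 1.0, 0],
  [0, 0, 2.0, 0],
  [0, 0, 2.0, 0],
  [0, 0, 1.0, 0],
  [0, 0, 0.5, 0],
  [0, 0, 0.3, 0],
  [0, 0, 0.2, 0],
  [0, 0, 0, 0],
  [0, 0, 0, 0],
])

```text
clock: 5.65
eef_pos: [524.9, -304.6, 31.1]
tcp_rot: [-3.141, 0.001, -3.141]
contact_force: [0.1, 0.3, -1.1]
opening: 0.226
```

Request:
drive_tool([
  [0, 0, 0, 0],
  [0, 0, 0, 0],
  [0, 0, 0, 0],
  [0, 0, 0, 0],
  [0, 0, -2.0, 0],
  [0, 0, -3.0, 0],
  [0, 0, -3.0, 0],
  [0, 0, -3.0, 0],
  [0, 3.5, -1.5, 0],
  [0, 3.8, 0, 0],
  [0, 3.8, 0, 0],
  [0, 3.8, 0, 0],
], jaw=0.25)

```text
clock: 6.65
eef_pos: [524.3, -154.3, 156.0]
tcp_rot: [-3.141, 0.001, 3.141]
contact_force: [0.2, 0.8, 0.1]
opening: 0.751
```

```bash
cat > s.py <<'E'
from h import *
def greens():
    c,p,d,X=shot('top'); n,l,s,ce=cv2.connectedComponentsWithStats(green(p))
    out=[]
    for i in range(1,n):
        if s[i,4]<100: continue
        q=X[l==i]; q=q[q[:,2]>44]
        q=q[q[:,2]>np.percentile(q[:,2],60)-3]
        if len(q)<40: continue
        (x,y),(w,h),a=rect(q)
        if w<h: a-=90
        out.append((x,y,np.median(q[:,2]),a,max(w,h),min(w,h)))
    Z=X[...,2]
    m=(abs(X[...,0]-525)<110)&(X[...,1]<-230)&(X[...,1]>-400)&(Z>12)&(Z<50)
    if m.sum()>30: print('matwrench',rect(X[m]),X[m].mean(0))
    m=(X[...,0]<455)&(X[...,0]>370)&(X[...,1]<262)&(X[...,1]>180)&(Z>38); print('die',np.median(X[m],0).round(1) if m.sum() else 0)
    return out
if __name__=='__main__':
    st()
    for o in greens(): print(np.round(o,1))
    import sys
    if len(sys.argv)>4: go(*map(float,sys.argv[1:5]))
E
python3 s.py 562 205 110 173
```

```text
6.7 [ 524.3 -154.3  156. ] [-1.8e+02  1.0e-01  1.8e+02] F [0.2 0.8 0.1] op 0.751
matwrench ((527.3234252929688, -297.7431335449219), (8.344779014587402, 55.83332443237305), 84.2398910522461) [ 526.03244311 -297.46036111   29.8652812 ]
die [412.9 223.   43.4]
[563.4 205.5  53.1  -6.7  44.   22.8]
[572.2 294.1  53.5  -6.8  43.5  20.7]
[489.6 221.6  53.2  -6.3  44.4  20. ]
[498.1 304.4  52.9  -7.   44.9  21. ]
[421.1 305.8  53.9  -9.3  43.2  22.7]
turn 0.123 shift cm [ 0.47 35.55  4.54] rows>= 9 per row [0.05 3.95 0.5 ]
```

Request:
drive_tool([
  [0, 0, 0, 0.118],
  [0.1, 3.95, 0, 0],
  [0, 3.95, 0, 0],
  [0.1, 3.95, 0, 0],
  [0, 3.95, 0, 0],
  [0.1, 3.95, 0, 0],
  [0, 3.95, 0, 0],
  [0.1, 3.95, 0, 0],
  [0, 3.95, 0, 0],
  [0, 3.9, 0, 0],
  [0, 0, 0, 0],
  [0, 0, 0, 0],
])

```text
clock: 7.7
eef_pos: [562.0, 199.6, 155.2]
tcp_rot: [3.141, 0.0, 3.027]
contact_force: [0.2, -0.6, -0.7]
opening: 0.748
```

```bash
python3 -c "
from h import *
st(); go(563.4,205.5,42,173.3)"
```

```text
7.7 [562.  199.6 155.2] [180.    0.  173.4] F [ 0.2 -0.6 -0.7] op 0.748
turn 0.003 shift cm [-0.07  0.61 11.32] rows>= 3 per row [-0.02  0.2   3.77]
```

Request:
drive_tool([
  [-0.1, 0.6, 3.0, 0],
  [0, 0, 3.0, 0],
  [0, 0, 3.0, 0],
  [0, 0, 1.5, 0],
  [0, 0, 0.8, 0],
  [0, 0, 0, 0],
  [0, 0, 0, 0],
])

```text
clock: 8.28
eef_pos: [564.1, 202.7, 42.7]
tcp_rot: [-3.141, 0.0, 3.023]
contact_force: [-0.2, -0.2, 0.4]
opening: 0.749
```

Request:
drive_tool([
  [0, 0, 0, 0],
  [0, 0, 0, 0],
  [0, 0, 0, 0],
  [0, 0, 0, 0],
  [0, 0, 0, 0],
  [0, 0, 0, 0],
  [0, 0, 0, 0],
], jaw=1)

```text
clock: 8.87
eef_pos: [564.6, 203.7, 43.5]
tcp_rot: [3.141, 0.002, 3.024]
contact_force: [0.1, -0.4, 8.3]
opening: 0.248
```

Request:
drive_tool([
  [0, 0, -3.0, 0],
  [0, 0, -3.5, 0],
  [0, -1.0, -3.0, -0.068],
  [0.3, -3.2, 0, -0.068],
  [0.3, -3.7, 0, 0],
  [0.3, -3.7, 0, 0],
  [0.3, -3.7, 0, 0],
  [0.3, -3.7, 0, 0],
  [0.3, -3.7, 0, 0],
  [0.3, -3.7, 0, 0],
  [0.3, -3.7, 0, 0],
  [0.3, -3.4, 0, 0],
])

```text
clock: 9.87
eef_pos: [538.9, -133.7, 137.7]
tcp_rot: [-3.141, 0.001, -3.123]
contact_force: [1.2, -0.8, -1.5]
opening: 0.251
```

```bash
python3 -c "
from h import *
cams.grab_frame('top');cams.grab_frame('top');st(); go(542,-132,44,181)"
```

```text
10.0 [ 539.1 -136.   137.7] [-179.9    0.  -179.2] F [-0.3  1.  -0.6] op 0.251
turn -0.003 shift cm [-0.3   0.39  9.37] rows>= 3 per row [-0.1   0.13  3.12]
```

Request:
drive_tool([
  [-0.3, 0.4, 2.0, 0],
  [0, 0, 3.0, 0],
  [0, 0, 2.5, 0],
  [0, 0, 1.2, 0],
  [0, 0, 0.4, 0],
  [0, 0, 0.3, 0],
  [0, 0, 0, 0],
  [0, 0, 0, 0],
  [0, 0, 0, 0],
])

```text
clock: 10.72
eef_pos: [543.3, -127.7, 44.5]
tcp_rot: [-3.141, 0.002, -3.123]
contact_force: [0.7, 0.0, -1.0]
opening: 0.248
```

Request:
drive_tool([
  [0, 0, 0, 0],
  [0, 0, 0, 0],
  [0, 0, 0, 0],
  [0, 0, 0, 0],
  [0, 0, -2.0, 0],
  [0, 0, -3.0, 0],
  [0, 0, -3.0, 0],
  [0, 0, -2.0, 0.07],
  [0.0, 3.5, 0, 0.07],
  [0, 3.7, 0, 0],
  [0, 3.7, 0, 0],
  [0, 3.7, 0, 0],
], jaw=0.3)

```text
clock: 11.72
eef_pos: [557.6, 18.7, 143.7]
tcp_rot: [3.141, 0.001, 3.019]
contact_force: [0.4, -0.6, 1.0]
opening: 0.7
```

```bash
python3 s.py 489.6 221.6 140 173.3
```

```text
11.7 [557.6  18.7 143.7] [180.   0. 173.] F [ 0.4 -0.6  1. ] op 0.7
matwrench ((524.4701538085938, -306.0580139160156), (30.188081741333008, 140.7625274658203), 89.7143325805664) [ 520.2980905  -304.48268647   25.95307679]
die [413.  222.9  43.3]
[ 541.6 -129.5   53.8    5.4   45.9   20. ]
[572.5 293.8  53.3  -7.   43.6  21.2]
[489.7 221.6  53.2  -6.8  44.8  20.5]
[498.1 304.7  53.8  -6.4  44.8  20.9]
[421.1 305.7  53.4  -8.8  43.3  22.8]
turn -0.004 shift cm [ 9.14 18.79  0.37] rows>= 6 per row [1.52 3.13 0.06]
```

Request:
drive_tool([
  [1.5, 3.1, 0, 0],
  [1.5, 3.1, 0, 0],
  [1.5, 3.1, 0, 0],
  [1.5, 3.1, 0, 0],
  [1.5, 3.1, 0, 0],
  [1.6, 3.2, 1.0, 0],
  [0, 0, 3.0, 0],
  [0, 0, 3.0, 0],
  [0, 0, 2.0, 0],
  [0, 0, 1.0, 0],
  [0, 0, 0, 0],
  [0, 0, 0, 0],
])

```text
clock: 12.77
eef_pos: [490.1, 214.0, 43.4]
tcp_rot: [-3.141, -0.0, 3.02]
contact_force: [1.1, 0.7, 1.3]
opening: 0.697
```

Request:
drive_tool([
  [0, 0, 0, 0],
  [0, 0, 0, 0],
  [0, 0, 0, 0],
  [0, 0, 0, 0],
  [0, 0, 0, 0],
  [0, 0, 0, 0],
  [0, 0, 0, 0],
], jaw=1)

```text
clock: 13.35
eef_pos: [491.1, 214.5, 44.7]
tcp_rot: [3.14, 0.002, 3.02]
contact_force: [-0.5, 0.3, 8.0]
opening: 0.251
```

Request:
drive_tool([
  [0, 0, -3.0, 0],
  [0, 0, -3.5, 0],
  [0, -1.0, -3.0, -0.068],
  [0.3, -3.2, 0, -0.068],
  [0.3, -3.8, 0, 0],
  [0.3, -3.8, 0, 0],
  [0.3, -3.8, 0, 0],
  [0.3, -3.8, 0, 0],
  [0.3, -3.8, 0, 0],
  [0.3, -3.8, 0, 0],
  [0.3, -3.8, 0, 0],
  [0.3, -3.6, 0, 0],
])

```text
clock: 14.35
eef_pos: [463.8, -132.0, 138.9]
tcp_rot: [-3.141, 0.001, -3.128]
contact_force: [0.2, -0.5, -1.2]
opening: 0.253
```

```bash
python3 -c "
from h import *
cams.grab_frame('top');cams.grab_frame('top');st(); go(468,-132,44.7,181)"
```

```text
14.4 [ 464.2 -134.3  139. ] [-1.799e+02  1.000e-01 -1.794e+02] F [-0.5  0.8 -1.8] op 0.25
turn -0.007 shift cm [-0.38  0.23  9.43] rows>= 3 per row [-0.13  0.08  3.14]
```

Request:
drive_tool([
  [-0.4, 0.2, 2.0, 0],
  [0, 0, 3.0, 0],
  [0, 0, 2.5, 0],
  [0, 0, 1.2, 0],
  [0, 0, 0.4, 0],
  [0, 0, 0.3, 0],
  [0, 0, 0, 0],
  [0, 0, 0, 0],
  [0, 0, 0, 0],
])

```text
clock: 15.2
eef_pos: [469.1, -127.9, 45.2]
tcp_rot: [-3.141, 0.002, -3.127]
contact_force: [-0.3, -0.5, -0.7]
opening: 0.251
```

Request:
drive_tool([
  [0, 0, 0, 0],
  [0, 0, 0, 0],
  [0, 0, 0, 0],
  [0, 0, 0, 0],
  [0, 0, -2.0, 0],
  [0, 0, -3.0, 0],
  [0, 0, -3.0, 0],
  [0, 0, -2.0, 0.07],
  [0.0, 3.5, 0, 0.07],
  [0, 3.7, 0, 0],
  [0, 3.7, 0, 0],
  [0, 3.7, 0, 0],
], jaw=0.3)

```text
clock: 16.2
eef_pos: [484.2, 18.5, 144.7]
tcp_rot: [3.141, 0.001, 3.015]
contact_force: [1.4, -0.2, 0.2]
opening: 0.698
```

```bash
sed -i "s/    st()$/    cams.grab_frame('top');st()/" s.py; python3 s.py 421.1 305.7 140 172.5
```

```text
16.2 [485.2  23.7 144.7] [1.798e+02 1.000e-01 1.728e+02] F [2.1 3.5 0.2] op 0.7
matwrench ((524.9014892578125, -317.85577392578125), (53.2091064453125, 140.98025512695312), 89.9692611694336) [ 522.38199375 -304.85635914   26.02974382]
die [412.9 222.8  43.6]
[ 541.3 -129.3   53.6    1.5   45.2   21.9]
[572.3 294.1  53.2  -5.9  44.2  20.7]
[ 466.7 -129.5   53.2    0.7   44.9   21.7]
[498.1 304.8  53.   -5.3  44.5  20.8]
[421.1 306.3  53.3  -8.6  43.4  22.5]
turn 0.009 shift cm [10.02 27.37  0.45] rows>= 8 per row [1.25 3.42 0.06]
```

Request:
drive_tool([
  [1.25, 3.45, 0, 0],
  [1.25, 3.45, 0, 0],
  [1.25, 3.45, 0, 0],
  [1.25, 3.45, 0, 0],
  [1.25, 3.45, 0, 0],
  [1.25, 3.45, 0, 0],
  [1.25, 3.45, 0, 0],
  [1.25, 3.45, 0, 0],
  [0, 0, 0, 0],
  [0, 0, 0, 0],
])

```text
clock: 17.13
eef_pos: [419.2, 304.8, 144.2]
tcp_rot: [-3.141, 0.0, 3.019]
contact_force: [-0.0, -0.4, -0.4]
opening: 0.7
```

Request:
drive_tool([
  [0, 0, 2.5, 0],
  [0, 0, 3.0, 0],
  [0, 0, 2.5, 0],
  [0, 0, 1.3, 0],
  [0, 0, 0.8, 0],
  [0, 0, 0, 0],
  [0, 0, 0, 0],
])

```text
clock: 17.72
eef_pos: [420.0, 302.8, 43.5]
tcp_rot: [-3.141, -0.0, 3.015]
contact_force: [-0.5, -0.8, -1.3]
opening: 0.699
```

Request:
drive_tool([
  [0, 0, 0, 0],
  [0, 0, 0, 0],
  [0, 0, 0, 0],
  [0, 0, 0, 0],
  [0, 0, 0, 0],
  [0, 0, 0, 0],
  [0, 0, 0, 0],
  [0, 0, -2.5, 0],
  [0, 0, -3.5, 0],
  [0, 0, -3.5, -0.07],
  [0, 0, 0, -0.07],
  [0, 0, 0, 0],
], jaw=1)

```text
clock: 18.72
eef_pos: [420.8, 304.5, 140.7]
tcp_rot: [3.139, 0.004, -3.124]
contact_force: [-0.1, -0.8, -2.6]
opening: 0.25
```

```bash
python3 -c "
from h import *
cams.grab_frame('top');st(); go(541,-53,140,181)"
```

```text
18.8 [419.8 303.8 139.2] [ 1.799e+02  1.000e-01 -1.792e+02] F [-0.1  0.2 -1.4] op 0.247
turn -0.004 shift cm [-11.5  -35.88  -0.08] rows>= 10 per row [-1.15 -3.59 -0.01]
```

Request:
drive_tool([
  [-1.15, -3.55, 0, 0],
  [-1.15, -3.55, 0, 0],
  [-1.15, -3.55, 0, 0],
  [-1.15, -3.55, 0, 0],
  [-1.15, -3.55, 0, 0],
  [-1.15, -3.55, 0, 0],
  [-1.15, -3.55, 0, 0],
  [-1.15, -3.55, 0, 0],
  [-1.15, -3.55, 0, 0],
  [-1.15, -3.55, 0, 0],
  [0, 0, 0, 0],
  [0, 0, 0, 0],
])

```text
clock: 19.77
eef_pos: [539.0, -51.4, 136.8]
tcp_rot: [3.141, -0.002, -3.133]
contact_force: [0.2, 0.8, -0.3]
opening: 0.249
```

```bash
python3 -c "
from h import *
cams.grab_frame('top');st(); go(541,-53,44.3,181)"
```

```text
19.8 [538.5 -50.2 136.9] [ 180.    -0.2 -179.4] F [ 0.1  1.5 -1.2] op 0.251
turn -0.007 shift cm [-0.25 -0.29  9.26] rows>= 3 per row [-0.08 -0.1   3.09]
```

Request:
drive_tool([
  [-0.2, -0.2, 2.0, 0],
  [0, 0, 3.0, 0],
  [0, 0, 2.5, 0],
  [0, 0, 1.0, 0],
  [0, 0, 0.4, 0],
  [0, 0, 0.3, 0],
  [0, 0, 0, 0],
  [0, 0, 0, 0],
  [0, 0, 0, 0],
])

```text
clock: 20.57
eef_pos: [542.5, -51.7, 47.4]
tcp_rot: [-3.141, 0.002, -3.127]
contact_force: [-0.2, -0.3, -1.4]
opening: 0.251
```

Request:
drive_tool([
  [0, 0, 0, 0],
  [0, 0, 0, 0],
  [0, 0, 0, 0],
  [0, 0, 0, 0],
  [0, 0, -2.0, 0],
  [0, 0, -3.0, 0],
  [0, 0, -3.0, 0],
  [0, 0, -2.0, 0.07],
  [0.0, 3.5, 0, 0.07],
  [0, 3.7, 0, 0],
  [0, 3.7, 0, 0],
  [0, 3.7, 0, 0],
], jaw=0.3)

```text
clock: 21.57
eef_pos: [557.6, 94.7, 146.8]
tcp_rot: [3.141, 0.001, 3.015]
contact_force: [1.1, -0.5, -0.1]
opening: 0.7
```

```bash
python3 s.py 498.1 304.8 140 174
```

```text
21.6 [558.8 100.3 146.9] [1.798e+02 1.000e-01 1.728e+02] F [1.7 4.  0.8] op 0.7
matwrench ((524.6322631835938, -311.59222412109375), (140.71844482421875, 41.088531494140625), 0.010001195594668388) [ 520.7324457  -304.63692581   25.76126826]
die 0
[ 5.414e+02 -1.291e+02  5.350e+01  5.000e-01  4.450e+01  2.160e+01]
[ 5.44e+02 -5.29e+01  5.33e+01 -3.00e-01  4.45e+01  2.11e+01]
[572.1 293.2  53.2  -6.2  44.1  22.6]
[ 466.5 -129.2   54.1    0.9   45.3   21.8]
[498.1 304.6  53.4  -5.8  44.6  20.1]
turn -0.018 shift cm [ 8.16 19.97  0.67] rows>= 6 per row [1.36 3.33 0.11]
```

Request:
drive_tool([
  [1.35, 3.45, 0, 0],
  [1.35, 3.45, 0, 0],
  [1.35, 3.45, 0, 0],
  [1.35, 3.45, 0, 0],
  [1.35, 3.45, 0, 0],
  [1.35, 3.45, 0, 0],
  [0, 0, 3.0, 0],
  [0, 0, 3.0, 0],
  [0, 0, 2.5, 0],
  [0, 0, 1.2, 0],
  [0, 0, 0.6, 0],
  [0, 0, 0, 0],
])

```text
clock: 22.67
eef_pos: [502.8, 308.1, 42.4]
tcp_rot: [-3.14, -0.001, 3.015]
contact_force: [0.1, -0.7, 0.7]
opening: 0.701
```

Request:
drive_tool([
  [0, 0, 0, 0],
  [0, 0, 0, 0],
  [0, 0, 0, 0],
  [0, 0, 0, 0],
  [0, 0, 0, 0],
  [0, 0, 0, 0],
  [0, 0, 0, 0],
  [0, 0, -2.5, 0],
  [0, 0, -3.5, 0],
  [0, 0, -3.5, -0.07],
  [0, 0, 0, -0.07],
  [0, 0, 0, 0],
], jaw=1)

```text
clock: 23.67
eef_pos: [504.5, 309.7, 141.2]
tcp_rot: [3.139, 0.004, -3.124]
contact_force: [0.2, -1.6, -2.1]
opening: 0.254
```

```bash
python3 -c "
from h import *
cams.grab_frame('top');st(); go(467,-53,140,181)"
```

```text
23.7 [503.4 309.  139.4] [ 1.799e+02  1.000e-01 -1.793e+02] F [-0.3 -0.5 -2.4] op 0.252
turn -0.004 shift cm [  4.28 -36.13  -0.06] rows>= 10 per row [ 0.43 -3.61 -0.01]
```

Request:
drive_tool([
  [0.4, -3.58, 0, 0],
  [0.4, -3.58, 0, 0],
  [0.4, -3.58, 0, 0],
  [0.4, -3.58, 0, 0],
  [0.4, -3.58, 0, 0],
  [0.4, -3.58, 0, 0],
  [0.4, -3.58, 0, 0],
  [0.4, -3.58, 0, 0],
  [0.4, -3.58, 0, 0],
  [0.2, -3.58, 0, 0],
  [0, 0, 0, 0],
  [0, 0, 0, 0],
])

```text
clock: 24.72
eef_pos: [469.1, -51.2, 137.3]
tcp_rot: [3.141, -0.002, -3.133]
contact_force: [0.2, 0.2, -0.3]
opening: 0.25
```

```bash
python3 -c "
from h import *
cams.grab_frame('top');st(); go(471,-53,43.8,181)"
```

```text
24.8 [469.3 -50.1 137.4] [ 1.800e+02 -1.000e-01 -1.794e+02] F [ 0.3  0.3 -1.1] op 0.25
turn -0.007 shift cm [-0.16 -0.3   9.36] rows>= 3 per row [-0.05 -0.1   3.12]
```

Request:
drive_tool([
  [-0.2, -0.3, 2.0, 0],
  [0, 0, 3.0, 0],
  [0, 0, 2.5, 0],
  [0, 0, 1.2, 0],
  [0, 0, 0.5, 0],
  [0, 0, 0.3, 0],
  [0, 0, 0, 0],
  [0, 0, 0, 0],
  [0, 0, 0, 0],
])

```text
clock: 25.52
eef_pos: [470.9, -51.1, 43.9]
tcp_rot: [3.141, -0.003, -3.127]
contact_force: [-6.5, 2.3, 13.5]
opening: 0.253
```

Request:
drive_tool([
  [0, 0, 0, 0],
  [0, 0, 0, 0],
  [0, 0, 0, 0],
  [0, 0, 0, 0],
  [0, 0, -2.0, 0],
  [0, 0, -3.0, 0],
  [0, 0, -3.0, 0],
  [0, 0, -2.0, 0.07],
  [0.0, 3.5, 0, 0.07],
  [0, 3.7, 0, 0],
  [0, 3.7, 0, 0],
  [0, 3.7, 0, 0],
], jaw=0.3)

```text
clock: 26.52
eef_pos: [488.3, 94.0, 143.6]
tcp_rot: [3.141, 0.001, 3.015]
contact_force: [0.9, -0.5, 0.0]
opening: 0.696
```

```bash
python3 s.py 572.3 293.8 140 174
```

```text
26.6 [489.7  99.3 143.9] [1.798e+02 1.000e-01 1.728e+02] F [ 1.2  4.6 -0. ] op 0.702
matwrench ((524.693115234375, -306.12933349609375), (141.04080200195312, 30.455663681030273), 0.3496103286743164) [ 522.27449772 -304.53582683   26.16409309]
die 0
[ 541.5 -129.    53.3    1.2   45.4   22.1]
[ 5.437e+02 -5.290e+01  5.310e+01  2.000e-01  4.560e+01  2.130e+01]
[572.2 293.7  53.4  -6.2  43.9  21.1]
[ 466.4 -129.4   53.3    2.4   45.6   21.9]
[465.  -52.4  53.8   2.   45.1  20.7]
turn -0.018 shift cm [-6.21 20.46  0.36] rows>= 6 per row [-1.04  3.41  0.06]
```

Request:
drive_tool([
  [-1.0, 3.4, 0, 0],
  [-1.0, 3.4, 0, 0],
  [-1.0, 3.4, 0, 0],
  [-1.0, 3.4, 0, 0],
  [-1.0, 3.4, 0, 0],
  [-1.0, 3.4, 0, 0],
  [0, 0, 3.0, 0],
  [0, 0, 3.0, 0],
  [0, 0, 2.5, 0],
  [0, 0, 1.0, 0],
  [0, 0, 0.6, 0],
  [0, 0, 0, 0],
])

```text
clock: 27.62
eef_pos: [572.9, 286.7, 41.5]
tcp_rot: [-3.141, -0.001, 3.015]
contact_force: [-0.2, 0.8, 0.7]
opening: 0.703
```

Request:
drive_tool([
  [0, 0, 0, 0],
  [0, 0, 0, 0],
  [0, 0, 0, 0],
  [0, 0, 0, 0],
  [0, 0, 0, 0],
  [0, 0, 0, 0],
  [0, 0, 0, 0],
  [0, 0, -2.5, 0],
  [0, 0, -3.5, 0],
  [0, 0, -3.5, -0.07],
  [0, 0, 0, -0.07],
  [0, 0, 0, 0],
], jaw=1)

```text
clock: 28.62
eef_pos: [574.6, 287.9, 140.3]
tcp_rot: [3.14, 0.004, -3.124]
contact_force: [-1.1, 0.3, -2.5]
opening: 0.249
```

```bash
python3 -c "
from h import *
cams.grab_frame('top');st(); go(541,24,140,181)"
```

```text
28.7 [573.4 287.3 138.3] [ 1.800e+02  1.000e-01 -1.792e+02] F [-1.2 -0.1 -2.4] op 0.244
turn -0.004 shift cm [  3.7  -26.27  -0.17] rows>= 7 per row [ 0.53 -3.75 -0.02]
```

Request:
drive_tool([
  [0.52, -3.7, 0, 0],
  [0.52, -3.7, 0, 0],
  [0.52, -3.7, 0, 0],
  [0.52, -3.7, 0, 0],
  [0.52, -3.7, 0, 0],
  [0.52, -3.7, 0, 0],
  [0.52, -3.7, 0, 0],
  [0, 0, 0, 0],
  [0, 0, 0, 0],
  [0, 0, 0, 0],
])

```text
clock: 29.5
eef_pos: [539.9, 27.8, 136.4]
tcp_rot: [3.141, -0.002, -3.13]
contact_force: [-0.3, -0.1, -2.1]
opening: 0.249
```

```bash
python3 -c "
from h import *
cams.grab_frame('top');st(); go(541,25,42.8,181)"
```

```text
29.6 [540.2  28.4 136.6] [ 1.800e+02 -1.000e-01 -1.792e+02] F [-0.   0.5 -1.5] op 0.248
turn -0.004 shift cm [-0.07 -0.34  9.38] rows>= 3 per row [-0.02 -0.11  3.13]
```

Request:
drive_tool([
  [-0.1, -0.4, 2.0, 0],
  [0, 0, 3.0, 0],
  [0, 0, 2.5, 0],
  [0, 0, 1.2, 0],
  [0, 0, 0.4, 0],
  [0, 0, 0.3, 0],
  [0, 0, 0, 0],
  [0, 0, 0, 0],
  [0, 0, 0, 0],
])

```text
clock: 30.3
eef_pos: [542.5, 24.4, 44.2]
tcp_rot: [3.142, 0.002, -3.127]
contact_force: [-0.3, 0.1, -1.6]
opening: 0.249
```

Request:
drive_tool([
  [0, 0, 0, 0],
  [0, 0, 0, 0],
  [0, 0, 0, 0],
  [0, 0, 0, 0],
  [0, 0, -2.0, 0],
  [0, 0, -3.0, 0],
  [0, 0, -3.0, 0],
  [2.0, 0, -3.0, 0],
  [3.0, 0, -2.5, 0],
  [3.0, 0, -2.5, 0],
  [3.0, 0, -2.5, 0],
  [3.0, 0, -2.5, 0],
], jaw=0.3)

```text
clock: 31.3
eef_pos: [400.0, 21.7, 254.1]
tcp_rot: [-3.142, -0.0, -3.128]
contact_force: [-0.3, -0.5, 0.8]
opening: 0.701
```

Request:
drive_tool([
  [1.0, 0, -3.5, 0],
  [0, 0, -3.5, 0],
  [0, 0, -3.5, 0],
  [0, 0, -3.5, 0],
  [0, 0, 0, 0],
  [0, 0, 0, 0],
])

```text
clock: 31.8
eef_pos: [392.4, 21.7, 395.1]
tcp_rot: [3.141, 0.004, -3.128]
contact_force: [-0.4, -0.2, -0.2]
opening: 0.703
```

```bash
python3 s.py; python3 - <<'E'
from h import *
c,p,d,X=shot('top'); cv2.imwrite('pics/c2.png',cv2.resize(p[105:300,180:450,::-1],None,fx=2.9,fy=2.9,interpolation=2))
E
```

```text
31.9 [391.6  21.7 393.4] [ 1.800e+02  1.000e-01 -1.792e+02] F [ 0.4 -0.8 -0.3] op 0.698
matwrench ((524.5428466796875, -305.8224792480469), (30.467069625854492, 139.93284606933594), 89.79090118408203) [ 523.26176507 -304.57230034   25.55622533]
die [413.1 223.4  43.7]
```

View pics/c2.png

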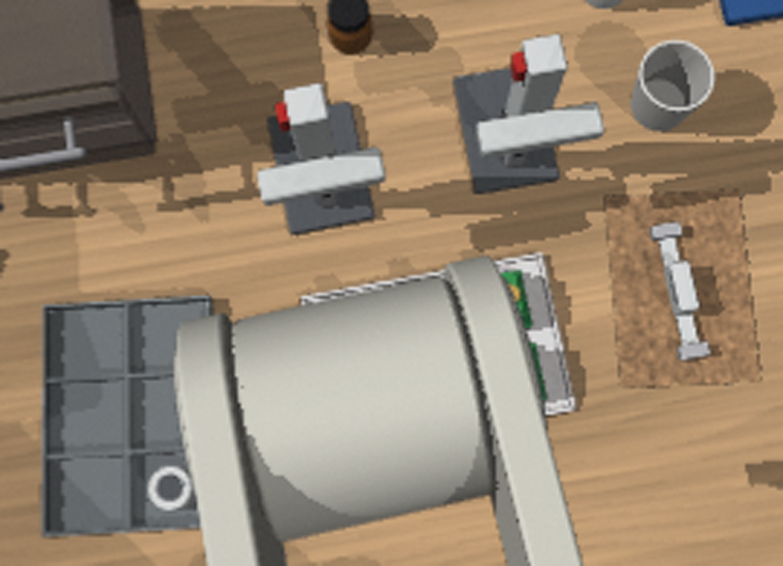

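The picture shows the wrench on the mat at (682,290), the bin empty apart from the die at (170,488), and the arm hiding the tray. I'll check the tray with the wrist camera.

```bash
python3 - <<'E'
from h import *
c,p,d,X=shot('wrist'); cv2.imwrite('pics/w2.png',p[:,:,::-1])
n,l,s,ce=cv2.connectedComponentsWithStats(green(p))
for i in range(1,n):
    if s[i,4]<100: continue
    q=X[l==i]; q=q[q[:,2]>44]
    if len(q)>40: print(np.median(q[:,2]).round(1),np.round(np.hstack([*rect(q[abs(q[:,2]-np.median(q[:,2]))<3])]),1))
c,p,d,X=shot('scene'); Z=X[...,2]; H=hsv(p)
red=(H[...,1]>150)&((H[...,0]<8)|(H[...,0]>172))&(Z>200)
for y in(32,-165):
    m=(abs(X[...,1]-y)<60)&(X[...,0]>600)&(X[...,0]<740)
    q=X[m&(Z>285.5)]; print('top',q.mean(0).round(1),rect(q)); q=X[m&red]; print('red',np.nanmean(q,0).round(1),np.nanpercentile(q,[3,97],axis=0).round(1).tolist())
st(); go(681,33.4,370,183.3)
E
```

```text
53.1 [ 465.3 -127.5   44.1   22.2    1.9]
53.3 [464.7 -51.   42.9  21.3   1.1]
52.9 [ 540.9 -127.4   43.5   21.9    0.7]
53.3 [538.8  24.3  20.8  43.9  88.8]
53.0 [543.5 -51.6  43.9  21.9   0.9]
top [683.6  33.8 290.4] ((681.3465576171875, 32.184471130371094), (33.52955627441406, 33.414154052734375), 2.145392417907715)
red [681.7  55.6 275.2] [[672.6, 52.2, 262.9], [689.2, 57.3, 283.2]]
top [ 693.  -163.   290.2] ((691.2876586914062, -163.45233154296875), (37.90864944458008, 32.35438919067383), 87.40403747558594)
red [ 691.9 -142.   274.3] [[683.1, -145.0, 263.5], [698.4, -139.8, 283.7]]
32.0 [391.   21.7 391.9] [-1.800e+02 -1.000e-01 -1.792e+02] F [-0.1 -0.3 -0.1] op 0.699
turn -0.043 shift cm [-29.01  -0.5    2.19] rows>= 8 per row [-3.63 -0.06  0.27]
```

View pics/w2.png

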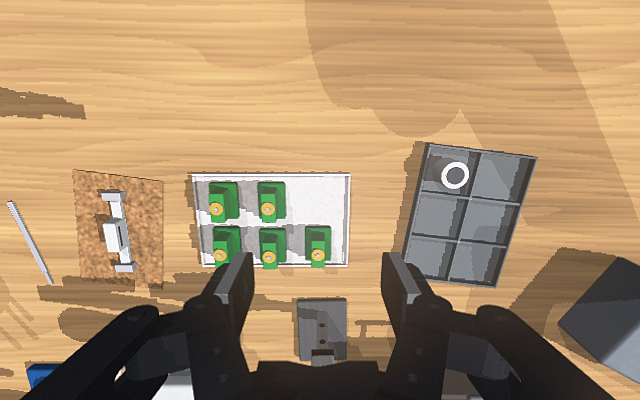

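Five holders stand in the tray (wrist pixels 215–320, 180–265) with their tops at z≈53. The wrench is on the mat and the die is in the bin. Next, the left lamp.

Request:
drive_tool([
  [0, 0, 0, -0.043],
  [-3.6, 0, 0.2, 0],
  [-3.6, 0, 0.2, 0],
  [-3.6, 0, 0.2, 0],
  [-3.6, 0, 0.2, 0],
  [-3.6, -0.1, 0.2, 0],
  [-3.6, -0.1, 0.2, 0],
  [-3.6, -0.1, 0.2, 0],
  [-3.6, -0.2, 0.2, 0],
  [0, 0, 0, 0],
  [0, 0, 0, 0],
  [0, 0, 0, 0],
], jaw=0.1)

```text
clock: 33.05
eef_pos: [678.8, 33.2, 375.7]
tcp_rot: [3.142, -0.003, -3.084]
contact_force: [-0.1, -0.5, 0.3]
opening: 0.899
```

```bash
python3 - <<'E'
from h import *
c,p,d,X=shot('top');st(); go(681,33.3,266,183)
E
```

```text
33.1 [678.6  33.2 376.5] [ 1.800e+02 -1.000e-01 -1.767e+02] F [-0.3  0.4  1.1] op 0.905
turn 0.005 shift cm [-0.24  0.   11.05] rows>= 3 per row [-0.08  0.    3.68]
```

Request:
drive_tool([
  [-0.2, 0, 2.5, 0],
  [0, 0, 2.5, 0],
  [0, 0, 2.5, 0],
  [0, 0, 2.0, 0],
  [0, 0, 1.0, 0],
  [0, 0, 0.5, 0],
  [0, 0, 0, 0],
  [0, 0, 0, 0],
  [0, 0, 0, 0],
])

```text
clock: 33.85
eef_pos: [682.1, 33.3, 269.1]
tcp_rot: [-3.142, 0.003, -3.084]
contact_force: [-0.1, 0.0, 0.5]
opening: 0.896
```

Request:
drive_tool([
  [0, 0, 0, 0],
  [0, 0, 0, 0],
  [0, 0, 0, 0],
  [0, 0, 0, 0],
  [0, 0, 0, 0],
  [0, 0, 0, 0],
  [0, 0, 0, 0],
  [0, 0, 0, 0],
], jaw=1, force=40)

```text
clock: 34.52
eef_pos: [681.7, 34.3, 267.9]
tcp_rot: [3.14, 0.001, -3.085]
contact_force: [-0.1, 5.2, 4.1]
opening: 0.39
```

```bash
python3 -c "
from h import *
st(); cams.grab_frame('top'); st()
c,p,d,X=shot('scene'); cv2.imwrite('pics/s3.png',cv2.resize(p[130:310,200:400,::-1],None,fx=3,fy=3))"
```

```text
34.5 [681.7  34.3 267.9] [ 1.799e+02  1.000e-01 -1.767e+02] F [-0.1  5.2  4.1] op 0.39
34.6 [681.7  34.3 267.9] [ 1.799e+02  1.000e-01 -1.767e+02] F [-1.2  5.1  2.7] op 0.39
```

View pics/s3.png

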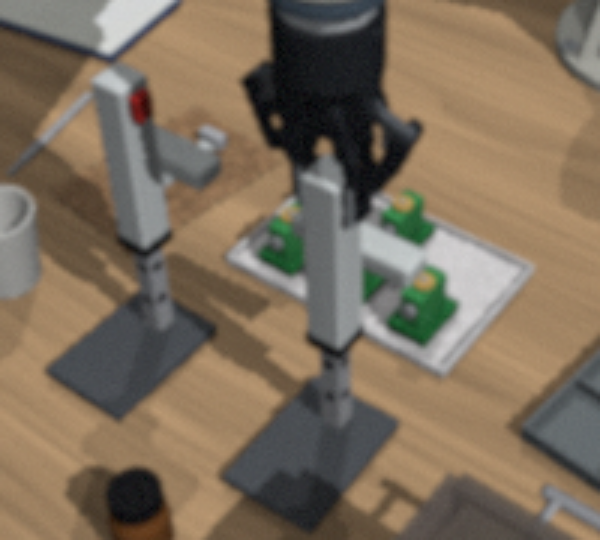

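The crop shows the gripper pinching the left tube's top at about (330,190). The opening is 33 mm, so the button is fully in. Lowering.

Request:
drive_tool([
  [0, 0, 0.4, 0],
  [0, 0, 0.5, 0],
  [0, 0, 0.5, 0],
  [0, 0, 0.5, 0],
  [0, 0, 0.5, 0],
  [0, 0, 0.5, 0],
  [0, 0, 0.4, 0],
  [0, 0, 0.3, 0],
  [0, 0, 0.2, 0],
  [0, 0, 0, 0],
  [0, 0, 0, 0],
  [0, 0, 0, 0],
])

```text
clock: 35.62
eef_pos: [681.7, 34.3, 229.3]
tcp_rot: [3.14, 0.001, -3.085]
contact_force: [1.1, 5.8, 1.3]
opening: 0.39
```

Request:
drive_tool([
  [0, 0, 0.1, 0],
  [0, 0, 0, 0],
  [0, 0, 0, 0],
  [0, 0, 0, 0],
])

```text
clock: 35.95
eef_pos: [681.7, 34.3, 228.6]
tcp_rot: [3.14, 0.001, -3.085]
contact_force: [0.3, 5.6, 2.4]
opening: 0.39
```

Request:
drive_tool([
  [0, 0, 0, 0],
  [0, 0, 0, 0],
  [0, 0, 0, 0],
  [0, 0, 0, 0],
  [0, 0, 0, 0],
  [0, 0, 0, 0],
], jaw=0.1)

```text
clock: 36.45
eef_pos: [681.5, 33.0, 228.3]
tcp_rot: [-3.141, 0.0, -3.084]
contact_force: [-0.4, -0.3, -0.1]
opening: 0.898
```

Request:
drive_tool([
  [0, 0, -1.0, 0],
  [0, 0, -2.0, 0],
  [0, 0, -3.0, 0],
  [0, 0, -3.0, 0],
  [0, 0, -3.0, 0],
  [3.5, 0, -3.0, 0],
  [3.5, 0, 0, 0],
  [3.5, 0, 0, 0],
  [3.5, 0, 0, 0],
  [3.5, 0, 0, 0],
  [0, 0, 0, 0],
  [0, 0, 0, 0],
])

```text
clock: 37.45
eef_pos: [509.1, 23.4, 376.9]
tcp_rot: [-3.141, 0.002, -3.084]
contact_force: [-0.0, -0.7, 0.2]
opening: 0.902
```

```bash
cat > lamp.py <<'E'
from h import *
for n in('top','scene'):
    c,p,d,X=shot(n); Z=X[...,2]; H=hsv(p)
    cv2.imwrite(f'pics/l_{n}_{int(r.sense()["clock"])}.png',cv2.resize(p[100:300,180:440,::-1],None,fx=3,fy=3))
    red=(H[...,1]>150)&((H[...,0]<8)|(H[...,0]>172))&(Z>170)
    for y in(32,-165):
        m=(abs(X[...,1]-y)<50)&(X[...,0]>640)&(X[...,0]<740)&(Z>225)&(Z<300)
        if m.sum()==0: continue
        zt=np.nanpercentile(Z[m],75); q=X[m&(Z>zt-3)]; print(n,'top z',np.median(q[:,2]).round(1),np.round(np.hstack([*rect(q)]),1)); q=X[red&(abs(X[...,1]-y)<50)&(X[...,0]>640)&(X[...,0]<740)]; print(n,' red',len(q),np.nanmean(q,0).round(1),np.nanpercentile(q,[3,97],axis=0).round(1).tolist())
st()
E
python3 lamp.py; ls pics
```

```text
top top z 289.1 [ 690.1 -165.7   32.1   31.7   88.7]
top  red 37 [ 688.  -144.5  277.2] [[681.9, -148.8, 265.1], [698.7, -140.5, 282.7]]
scene top z 249.8 [681.2  32.3  31.9  32.    4.3]
scene  red 41 [682.9  55.7 234.7] [[675.2, 52.9, 223.7], [689.4, 57.6, 243.0]]
scene top z 290.5 [ 6.909e+02 -1.613e+02  3.260e+01  3.830e+01  6.000e-01]
scene  red 51 [ 691.2 -142.   274. ] [[682.6, -144.9, 263.0], [699.0, -139.9, 283.6]]
37.5 [511.   23.5 376.4] [-1.800e+02  1.000e-01 -1.767e+02] F [ 0.7  0.2 -0.1] op 0.9
c1.png
c2.png
l_scene_37.png
l_top_37.png
s3.png
scene0.npy
scene0.png
top0.npy
top0.png
w2.png
```

The left lamp is down about 40 mm (top z 290→250), and the button face is back at y≈57, as before. Now the right lamp.

```bash
python3 -c "
from h import *
st(); go(691,-164.3,375,181)"
```

```text
37.5 [511.   23.5 376.4] [-1.800e+02  1.000e-01 -1.767e+02] F [ 0.7  0.2 -0.1] op 0.9
turn 0.040 shift cm [-17.67 -19.09   0.14] rows>= 7 per row [-2.52 -2.73  0.02]
```

Request:
drive_tool([
  [0, 0, 0, 0.04],
  [-2.2, -2.4, 0, 0],
  [-2.2, -2.4, 0, 0],
  [-2.2, -2.4, 0, 0],
  [-2.2, -2.4, 0, 0],
  [-2.2, -2.4, 0, 0],
  [-2.2, -2.4, 0, 0],
  [-2.2, -2.4, 0, 0],
  [-2.2, -2.2, 0, 0],
  [0, 0, 0, 0],
  [0, 0, 0, 0],
  [0, 0, 0, 0],
])

```text
clock: 38.55
eef_pos: [689.9, -163.5, 374.4]
tcp_rot: [3.141, -0.001, -3.125]
contact_force: [0.0, 0.2, 0.7]
opening: 0.898
```

```bash
python3 -c "
from h import *
cams.grab_frame('top');st(); go(691,-164.3,267,181)"
```

```text
38.6 [ 689.5 -163.   374.9] [ 180.   -0. -179.] F [-0.2 -0.2  0.1] op 0.899
turn 0.000 shift cm [-0.14 -0.13 10.79] rows>= 3 per row [-0.05 -0.04  3.6 ]
```

Request:
drive_tool([
  [-0.1, -0.1, 2.5, 0],
  [0, 0, 2.5, 0],
  [0, 0, 2.5, 0],
  [0, 0, 2.0, 0],
  [0, 0, 0.9, 0],
  [0, 0, 0.4, 0],
  [0, 0, 0, 0],
  [0, 0, 0, 0],
  [0, 0, 0, 0],
])

```text
clock: 39.35
eef_pos: [691.1, -164.5, 269.3]
tcp_rot: [-3.141, 0.002, -3.124]
contact_force: [-0.2, -0.8, 0.3]
opening: 0.898
```

Request:
drive_tool([
  [0, 0, 0, 0],
  [0, 0, 0, 0],
  [0, 0, 0, 0],
  [0, 0, 0, 0],
  [0, 0, 0, 0],
  [0, 0, 0, 0],
  [0, 0, 0, 0],
  [0, 0, 0, 0],
], jaw=1, force=40)

```text
clock: 40.02
eef_pos: [690.6, -163.4, 268.1]
tcp_rot: [3.14, 0.001, -3.125]
contact_force: [-0.4, 5.6, 3.3]
opening: 0.388
```

Request:
drive_tool([
  [0, 0, 0.4, 0],
  [0, 0, 0.5, 0],
  [0, 0, 0.5, 0],
  [0, 0, 0.5, 0],
  [0, 0, 0.5, 0],
  [0, 0, 0.5, 0],
  [0, 0, 0.4, 0],
  [0, 0, 0.4, 0],
  [0, 0, 0.2, 0],
  [0, 0, 0, 0],
  [0, 0, 0, 0],
  [0, 0, 0, 0],
])

```text
clock: 41.02
eef_pos: [690.6, -163.4, 228.4]
tcp_rot: [3.14, 0.0, -3.125]
contact_force: [0.1, 5.3, -0.0]
opening: 0.395
```

Drop of 39.7 mm. Releasing and withdrawing.

Request:
drive_tool([
  [0, 0, 0, 0],
  [0, 0, 0, 0],
  [0, 0, 0, 0],
  [0, 0, 0, 0],
  [0, 0, 0, 0],
  [0, 0, 0, 0],
], jaw=0.1)

```text
clock: 41.52
eef_pos: [690.4, -164.8, 228.6]
tcp_rot: [-3.141, 0.0, -3.125]
contact_force: [-0.2, -0.1, -0.2]
opening: 0.899
```

Request:
drive_tool([
  [0, 0, -1.0, 0],
  [0, 0, -2.0, 0],
  [0, 0, -3.0, 0],
  [0, 0, -3.0, 0],
  [0, 0, -3.0, 0],
  [3.5, 0, -3.0, 0],
  [3.5, 0, 0, 0],
  [3.5, 0, 0, 0],
  [3.5, 0, 0, 0],
  [3.5, 0, 0, 0],
  [3.5, 0, 0, 0],
  [3.5, 0, 0, 0],
])

```text
clock: 42.52
eef_pos: [447.0, -168.5, 376.3]
tcp_rot: [-3.141, 0.001, -3.124]
contact_force: [-0.3, 0.3, 1.8]
opening: 0.898
```

Request:
drive_tool([
  [0, 3.5, 0, 0],
  [0, 3.5, 0, 0],
  [0, 3.5, 0, 0],
  [0, 3.5, 0, 0],
  [0, 3.5, 0, 0],
  [0, 3.5, 0, 0],
  [0, 3.5, 0, 0],
  [0, 3.5, 0, 0],
  [0, 3.5, 0, 0],
  [0, 3.5, 0, 0],
  [0, 0, 0, 0],
  [0, 0, 0, 0],
])

```text
clock: 43.52
eef_pos: [442.5, 182.8, 376.2]
tcp_rot: [3.141, 0.001, -3.121]
contact_force: [-0.8, -1.1, -0.8]
opening: 0.899
```

```bash
python3 lamp.py; python3 s.py; ls pics|grep l_
```

```text
top top z 248.2 [680.9  31.6  31.5  30.9   1.9]
top  red 28 [677.9  52.3 238.8] [[671.1, 48.8, 229.9], [687.5, 55.9, 244.2]]
top top z 248.3 [ 6.907e+02 -1.652e+02  3.150e+01  3.070e+01  2.000e-01]
top  red 36 [ 688.5 -144.5  235.8] [[681.7, -148.8, 222.3], [698.1, -140.4, 241.3]]
scene top z 249.6 [680.9  31.8  32.3  32.    2.1]
scene  red 43 [682.5  55.3 234.7] [[675.1, 51.8, 223.8], [689.0, 57.1, 242.5]]
scene top z 249.4 [ 691.1 -164.7   33.7   32.3   88.3]
scene  red 43 [ 692.5 -141.8  233.4] [[684.4, -144.2, 222.8], [698.8, -139.7, 241.3]]
43.6 [442.6 181.  376. ] [-180.    0. -179.] F [ 0.5 -0.1  0.2] op 0.898
43.7 [442.7 180.6 375.9] [-180.    0. -179.] F [ 0.2 -0.2 -0.2] op 0.898
matwrench ((524.6669921875, -306.33740234375), (140.6865234375, 29.648441314697266), 0.832133948802948) [ 523.56883966 -304.68514228   25.88285133]
die [411.1 204.3 742.9]
[544.1 -52.9  53.6   1.3  45.2  21.5]
[ 494.3 -134.8   53.5   -8.5  105.6   24.4]
[538.8  22.7  53.8   0.9  45.   21.7]
[465.3 -52.9  53.3   1.   45.4  21.6]
l_scene_37.png
l_scene_43.png
l_top_37.png
l_top_43.png
```

Both lamps are down about 41 mm with their buttons out. Two tray blobs have merged, though, which may be a knock. I'll look.

```bash
python3 - <<'E'
from h import *
c,p,d,X=shot('top'); cv2.imwrite('pics/t5.png',cv2.resize(p[180:275,270:450,::-1],None,fx=4.4,fy=4.4,interpolation=2))
m=green(p).astype(bool)&(X[...,2]>49)&(X[...,1]<-95)&(X[...,1]>-250)
n,l,s,ce=cv2.connectedComponentsWithStats(m.astype(np.uint8),connectivity=4)
for i in range(1,n):
    if s[i,4]>20: print(s[i],np.round(np.hstack([*rect(X[l==i])]),1),X[l==i].mean(0).round(1))
E
```

```text
[355 204   8   5  33] [ 540.9 -139.7   20.7   12.8   81.4] [ 541.1 -140.2   53.5]
[356 213   9   8  44] [ 5.123e+02 -1.386e+02  2.050e+01  2.140e+01  2.000e-01] [ 510.  -137.7   53.7]
[355 225   9   9  41] [ 476.8 -129.4   19.4   22.5    1.2] [ 479.1 -129.1   52.8]
[357 235   9   7  41] [ 449.3 -129.6   21.5   16.1   89.8] [ 448.8 -129.5   53.2]
```

View pics/t5.png

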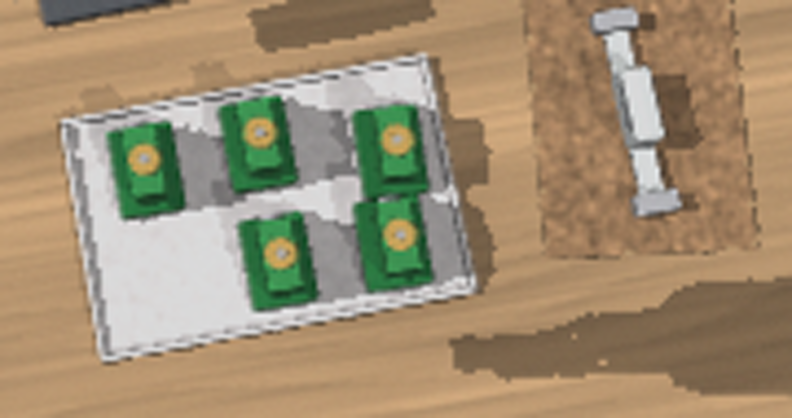

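The crop shows one holder (395,140) has been nudged about 2 cm to (526,-139). It is still in the tray and level: both ends of its top are at z≈53.6, so it isn't resting on its neighbour. Everything is as required. I'll check the cup and die last, then hand in.

```bash
python3 - <<'E'
from h import *
c,p,d,X=shot('top'); Z=X[...,2]
m=(abs(X[...,0]-729)<60)&(abs(X[...,1]+333)<60)&(Z>75)&(Z<95); print('cup',m.sum(),rect(X[m]))
c,p,d,X=shot('wrist'); Z=X[...,2]
m=(abs(X[...,0]-413)<35)&(abs(X[...,1]-223)<35)&(Z>38)&(Z<50); print('die',m.sum(),rect(X[m]) if m.sum() else '')
st(); job.sign_off()
E
```

```text
cup 157 ((726.991455078125, -331.9983215332031), (74.1883544921875, 74.77963256835938), 4.652306079864502)
die 711 ((413.7434387207031, 225.6967315673828), (39.65898132324219, 40.666664123535156), 1.0384337902069092)
43.9 [442.9 180.4 375.7] [-180.     0.  -179.1] F [-0.5  0.7 -0.7] op 0.898
the job is handed in; nothing more can be done
```

The job is done and was handed in at about 44 s. The wrench is on the cork mat and all five green holders are in the tray. Both lamps are lowered by one hole.

- **Holders:** my last checks put all five upright and level in the tray, with their tops at about 53 mm.
- **Knocked holder:** while I worked on the lamps, one holder was shifted about 2 cm, and its base now touches its neighbour's. Both still stand flat in the tray, so I left them.
- **Lamps:** both tubes came down about 40 mm, and both buttons measure back out at their original depth, so they are locked. Depth readings gave 40–41 mm and the arm's own travel gave just under 40 mm, all within the 2 mm play.
- **Others:** the cup is upright where it started and the die is still in its bin compartment. In two earlier frames the arm hid the die from the top camera, and in the last top-camera frame it gave a false die reading. The wrist camera then confirmed its place.

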